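# Turn the drain hook over the drip tray and hang the tube basket

### The job

The washed tubes have to drain. First turn the swivel hook on its stand so that it points out over the middle of the drip tray (not over the balance), then hang the basket that has the handle on the hook by its handle bar, behind the upturned tip, and let go so that it hangs still and upright over the tray. Leave the plain basket without a handle where it stands.

Things in the scene. Friction and masses are not known exactly. Their poses are not given: they have to be found in the camera images.
- hook_seat (a point): Steel hook arm, flat and level, 16 wide, 8 mm thick, turning about a 20 mm post (head 34 wide, top 152 mm high). Point: arm's top face, 145 mm above bench, 95 mm from the post axis. -x points out along the arm, z up. Inner face of the upturned tip 30 mm farther out; tip 16 wide, 8 thick, 12 mm above the arm. Turns 2 rad either way from facing the robot; about 1.6 N here moves it; stays where left.
- tray_mid (a point): Shallow open drip tray, ribbed bare aluminium, 120 x 100 mm, 14 mm high, fixed, about a quarter turn of the hook to one side; a white balance (120 x 100 x 31 mm) lies on the other side. Point: middle of its floor, 3 mm above the bench, 95 mm from the post axis, so the hook is right when its seat is above this point.
- basket_grip (a point): Loose steel basket, 0.15-0.31 kg, box 60 (x) x 74 (y) x 40 mm high. Upright fixed handle: legs at the y ends, 64 mm clear between, bar along y 10 mm wide, 6 thick, underside 115 mm above basket bottom; the 75 mm high opening below it is open along x for the arm. On the bar a white grip 18 x 18, 55 mm tall. Point: grip centre, 148.5 mm above the bottom, 33.5 mm above the bar's underside. z up.
- plain_mid (a point): Loose steel basket with the same box (60 x 74 x 40 mm) but no handle, on the other side of the robot. Point: its centre, 20 mm above its bottom. To be left where it stands.
Mind the look-alikes: they are no part of the job. What is shaped like the part that bears hook_seat but blue or turquoise is not meant.

How it is judged:
On the way:
1. the hook points over the middle of the drip tray (its seat point within 25 mm of the tray's middle, seen from above) while the basket with the handle is not yet on it (horizontal distance between hook_seat and tray_mid below 0.025 m and horizontal distance between basket_grip and hook_seat above 0.08 m), for 0.2 s.
At the end, for the whole second after the job is handed in: Hook seat within 35 mm of the tray's middle seen from above; basket hanging by its bar: grip centre 20 to 45 mm above the seat, within 25 mm across the arm, at most 30 mm outward or 40 mm inward of the seat; upright within 12 degrees, slower than 30 mm/s (horizontal distance between hook_seat and tray_mid below 0.035 m and x of basket_grip in the frame of hook_seat between -0.03 and 0.04 m and y of basket_grip in the frame of hook_seat between -0.025 and 0.025 m and z of basket_grip in the frame of hook_seat between 0.02 and 0.045 m and angle between basket_grip's own z axis and vertical below 0.22 rad and linear speed of basket below 0.03 m/s); the robot touches nothing.
It fails at once if the plain basket is moved more than 30 mm (distance of plain_mid from where it was at the start of the episode above 0.03 m).
It also fails if it takes over 64 s, if anything falls off the work surface, if the arm or the gripper's body presses on something with over 40 N, if the wrist force passes 120 N, or if a joint passes its speed limit or range.

### The arm

A 6-joint arm with a two-finger parallel gripper is mounted at the origin on the work surface. World frame = base frame: x ahead of the robot, y to its left, z up, the work surface at z = 0. Lengths are in m, angles in rad, forces in N, time in s.
With the tool pointing down it reaches from about 0.425 to 0.95 m from the base axis. Payload 3.5 kg.
Tool frame: the origin (TCP) lies between the finger pads; the fingertips stand 17 mm ahead of it and the grasp point (between the pads) lies 2 mm behind it; x points along the fingers, z is the direction in which the jaws open and shut, and the axes are right-handed (so a half turn about x gives the same grasp; the last joint's range is limited). The gripper opens to 85 mm and grips with 20 to 120 N. Pads are 22 mm wide; open, the fingers measure 114 mm over their backs; the gripper's body (76 mm by 85 mm) begins 54 mm behind the grasp point. The pads swing forward as they close: fully open they stand 13 mm farther back than shut.
Start: joints at [-1.5, 0.286, 1.577, -0, 1.279, -0.15], TCP at [0.148, -0.659, 0.248] pointing down, gripper open.
Joint ranges: [-2.77, 2.77], [-0.9, 2.22], [0.21, 2.48], [-1.53, 4.67], [0.24, 2.81], [-2.84, 2.84]. Speed limits (rad/s): [2.79, 2.79, 3.14, 3.14, 3.14, 3.14].

### API

Orientations are given as a rotation vector (axis times angle).
In Python, from plant import * gives the robot as it stands.
- The arm moves only by the tool send_rows, never from a script. Its argument "commands" is a list of rows, each a list of 6 numbers: the shift along the world's x, y, z in units of 0.2 m (1.0 is 0.2 m), then the turn, a rotation vector about the world's x, y, z in units of 90 degrees (1.0 is 90 degrees). In form: [[dx, dy, dz, ax, ay, az], ...]. A call has 1 to 5 rows; each row is the pose to reach, as a shift and turn from the pose commanded when the call began; what a row does not reach only later rows make up. A row lasts 1/10 s, in which the tool goes at most 50 mm and 8.59 degrees, less where a joint would pass 70% of its speed; a pose out of reach is approached as far as the arm can. A call with a number of a shift or a turn outside -1 to 1 is refused whole. A call with a gripper value outside its range is refused whole. "fingers" is the gripper's target within -1 to 1 (fully open at 1, half-way at 0, shut at -1), set as the call begins (left out, the last holds). The fingers move at their own pace and stop on an object; "force" is the grip in N (left out, the last holds). Time passes only in rows, so rows that repeat a pose let the fingers close. It gives the time, the measured TCP pose, the force and the opening at its end, in the units of the state.
- sense(): the state, without advancing time (a new reading comes with each control period).
- capture(name): name is "side" or "top"; returns a dict with "frame" (400x640x3 uint8, red, green, blue), "K" (3x3 intrinsics, pixels), "dist_coeffs" ([k1, k2, p1, p2, k3] as OpenCV has them; the pictures are not rectified), "extrinsics" (4x4, takes a point from camera to world coordinates). Camera axes: x right, y up, looking along -z (the intrinsics and any distortion apply to the point x, -y, -z); pixel columns grow to the right and rows downward; lengths in m; the calibration is good to about 2 mm. A picture is of the moment at which its call begins. There is no depth.
- close_job(): hands the job in, once; it reports no verdict.
The state is a dict: "time": time; "joint_positions": joint angles; "qd": joint speeds; "joint_efforts": joint torques, N m; "position": TCP position; "tool_rot": TCP orientation; "contact_force": force on the tool from outside, world axes, zero at the start; "torque": the same for the moment, N m; "width": finger opening in m.
Only numpy, scipy, OpenCV 4.12 (cv2) and the standard library are available. Lean on these libraries where they do the work, as an engineer would, in place of code of your own. Each camera call takes 0.05 s, during which the arm holds its last target. There are 200 camera calls.

## Working session

There is one attempt and no reset: what is moved stays moved. The work goes in short steps, Python scripts to look and compute and a tool call to move; the robot and the scene stay as the last step left them, time stands still between calls to the robot, and variables do not carry over. Pictures are saved under pics/ and viewed, about 8 in all and at most 12, crops included, and the job is handed in when it is done.

Besides the shell and the picture viewer there is one more tool, called as name(argument=value, ...), one argument or row to a line, values as JSON. send_rows: Moves the arm, as the interface text tells. Shifts and turns lie within -1 to 1; 1 stands for 0.2 m of shift or 90 degrees of turn. Its arguments: {"type":"object","properties":{"commands":{"type":"array","items":{"type":"array","items":{"type":"number"}}},"fingers":{"type":"number"},"force":{"type":"number"}},"required":["commands"]}

```bash
mkdir -p pics
cat > h.py <<'E'
from plant import *
import numpy as np, cv2
def snap(n,f):
    c=capture(n); cv2.imwrite('pics/'+f,c["frame"][:,:,::-1]); np.savez(''+f[:-4]+'.npz',**c); return c
def ray(c,u,v):
    K=np.array(c["K"]);d=np.array(c["dist_coeffs"]);T=np.array(c["extrinsics"])
    p=cv2.undistortPoints(np.array([[[u,v]]],float),K,d)[0,0]
    return T[:3,3],T[:3,:3]@np.array([p[0],-p[1],-1])
def onz(c,u,v,z):
    o,r=ray(c,u,v); return o+r*(z-o[2])/r[2]
def proj(c,P):
    T=np.array(c["extrinsics"]); q=(np.array(P)-T[:3,3])@T[:3,:3]; q=q*[1,-1,-1]
    return cv2.projectPoints(q.reshape(-1,1,3),np.zeros(3),np.zeros(3),np.array(c["K"]),np.array(c["dist_coeffs"]))[0][:,0]
E
python3 - <<'E'
from h import *
for n in("top","side"):
    c=snap(n,n+"0.png"); print(n,np.round(c["extrinsics"],3).tolist(),np.array(c["K"])[0,0])
print(sense())
E
```

```text
top [[0.101, 0.965, -0.243, 0.408], [-0.995, 0.098, -0.023, -0.005], [0.002, 0.244, 0.97, 1.157], [0.0, 0.0, 0.0, 1.0]] 426.50581457196074
side [[-1.0, 0.01, -0.027, 0.6], [-0.026, -0.724, 0.689, 0.874], [-0.013, 0.689, 0.724, 1.03], [0.0, 0.0, 0.0, 1.0]] 444.9466788970647
{'time': 0.1, 'joint_positions': array([-1.50003663e+00,  2.87128593e-01,  1.57805135e+00, -1.90772472e-05,
        1.27859983e+00, -1.50003725e-01]), 'qd': array([ 0.00137277, -0.00357393, -0.00383962,  0.0008946 ,  0.00081687,
        0.0004709 ]), 'joint_efforts': array([ 3.40486631e-04, -4.07297087e+01, -2.93700063e+01, -1.62791839e-04,
        3.43252424e-03, -1.77975693e-06]), 'position': array([ 0.14778958, -0.65804183,  0.24703987]), 'tool_rot': array([ 1.0466042 ,  1.30711073, -1.04393764]), 'contact_force': array([-0.3833289 , -0.88015952, -0.0911757 ]), 'torque': array([-0.04761474, -0.00960422,  0.02560061]), 'width': 0.08540754291813818}
```

View pics/top0.png

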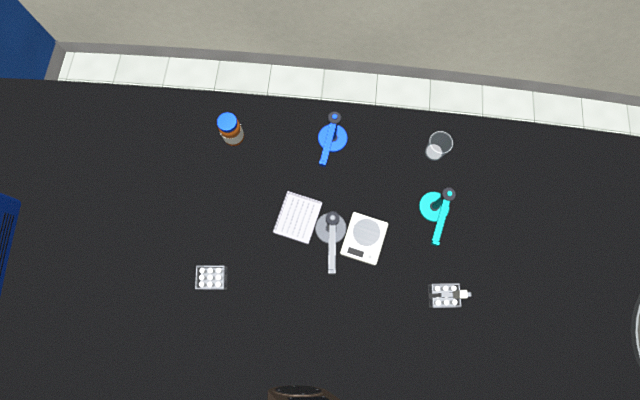

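View pics/side0.png

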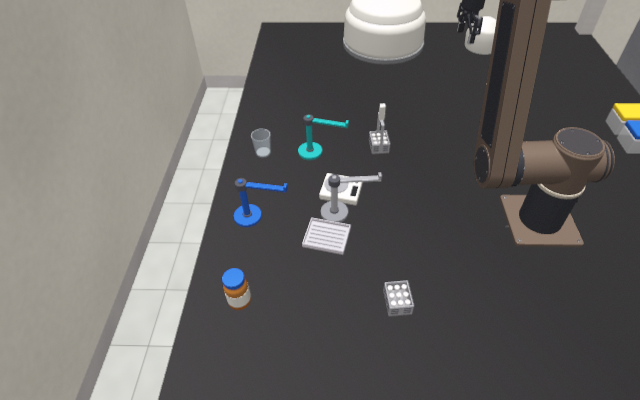

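Top view: grey hook head (332,218) with its tip at (332,270); tray at (298,217); balance at (365,238); handled basket at (445,295); plain basket at (211,277). The hook candidates are grey (332,220), blue (332,137) and turquoise (437,207). Only the grey one is bare steel with the tray and balance on its two sides. I'll confirm with one crop.

Run:
```python
from h import *
t=cv2.imread('pics/top0.png')
s=cv2.imread('pics/side0.png')
a=cv2.resize(t[180:315,265:480],None,fx=3.6,fy=3.6,interpolation=cv2.INTER_CUBIC)[:, :774]
a=cv2.resize(t[180:315,265:480],(478,300),interpolation=cv2.INTER_CUBIC)
b=cv2.resize(s[95:255,295:395],(375,600),interpolation=cv2.INTER_CUBIC)
a2=cv2.resize(t[265:320,415:480],(355,300),interpolation=cv2.INTER_CUBIC)
L=np.zeros((600,425,3),np.uint8); a=cv2.resize(t[180:280,265:400],(405,300),interpolation=cv2.INTER_CUBIC)
L[:300,:405]=a; L[300:,:355]=a2
cv2.imwrite('pics/crop0.png',np.hstack([L,b]))
```

```text
(no output)
```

View pics/crop0.png

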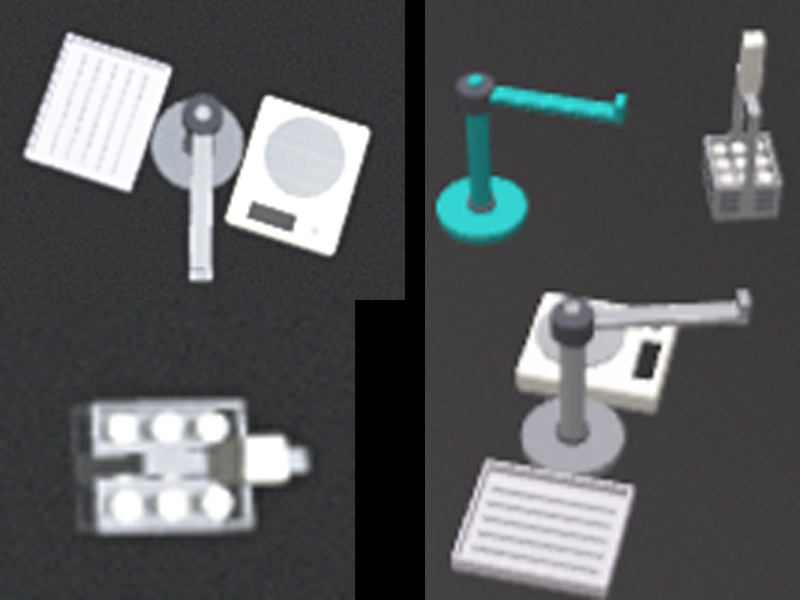

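Run:
```python
from h import *
c=dict(np.load('top0.npz')); s=dict(np.load('side0.npz'))
post=onz(c,265+203/3,180+113/3,.152); print('head',post, 'base',onz(c,265+197/3,180+145/3,.004))
tr=np.array([onz(c,265+u/3,180+v/3,.014) for u,v in((70,33),(171,68),(131,190),(25,157))]); print('tray',tr.round(3).tolist(),tr.mean(0))
print('tip',onz(c,265+201/3,180+275/3,.153))
g=onz(c,415+266.5/5.46,265+160/5.46,.176); print('grip',g)
# box rim corners at z=.04
bx=np.array([onz(c,415+u/5.46,265+v/5.46,.04) for u,v in((95,102),(243,102),(250,230),(100,232))]);print('box',bx.round(3).tolist(),bx.mean(0))
# side checks
print('side proj grip top',proj(s,[g]),'head',proj(s,[post]))
print('seen side grip top approx',295+(752-425)/3.75,95+38/3.75,' head',295+(573-425)/3.75,95+308/3.75)
pl=cv2.imread('pics/top0.png')
d=tr.mean(0)-post; print('dist',np.hypot(*d[:2]),np.degrees(np.arctan2(d[1],d[0])))
```

```text
head [ 0.61281399 -0.02189964  0.152     ] base [ 0.61273899 -0.02166793  0.004     ]
tray [[0.704, 0.105, 0.014], [0.68, 0.009, 0.014], [0.564, 0.034, 0.014], [0.584, 0.132, 0.014]] [0.63296781 0.06997093 0.014     ]
tip [ 0.48444874 -0.03230388  0.153     ]
grip [ 0.45953741 -0.33717468  0.176     ]
box [[0.487, -0.299, 0.04], [0.493, -0.371, 0.04], [0.433, -0.376, 0.04], [0.426, -0.304, 0.04]] [ 0.45987382 -0.33751059  0.04      ]
side proj grip top [[381.93235293 104.59787808]] head [[333.50926637 177.20538904]]
seen side grip top approx 382.2 105.13333333333333  head 334.4666666666667 177.13333333333333
dist 0.09405518373001046 77.62690675242158
```

Run:
```python
from h import *
from scipy.spatial.transform import Rotation as R
s=sense(); M=R.from_rotvec(s["tool_rot"]).as_matrix(); print(M.round(3)); p=s["position"]
print('jaw yaw',np.degrees(np.arctan2(M[1,2],M[0,2])))
P=np.array([.613,-.022])
def at(phi,w,r=.088):
    a=np.radians(phi); return P+r*np.array([np.cos(a),np.sin(a)])+w*np.array([-np.sin(a),np.cos(a)])
A=at(184.6,.06); print('pre',A,(np.r_[A,.144]-p)/.2)
prev=A
for ph in [184.6]+list(np.arange(180,77,-5.1)): 
    q=at(ph,.021); print(round(ph,1),q.round(4),((q-A)/.2).round(3))
c=dict(np.load('top0.npz')); print('turq tip',onz(c,436,243,.153),onz(c,449,194,.152))
```

```text
[[-0.     0.976  0.219]
 [ 0.002  0.219 -0.976]
 [-1.     0.    -0.002]]
jaw yaw -77.35085266389474
pre [ 0.53009539 -0.08886424] [ 1.91152907  2.84588798 -0.51519937]
184.6 [ 0.527 -0.05 ] [-0.016  0.194]
180.0 [ 0.525 -0.043] [-0.025  0.229]
174.9 [ 0.5235 -0.0351] [-0.033  0.269]
169.8 [ 0.5227 -0.0271] [-0.037  0.309]
164.7 [ 0.5226 -0.019 ] [-0.038  0.349]
159.6 [ 0.5232 -0.011 ] [-0.034  0.389]
154.5 [ 0.5245 -0.0031] [-0.028  0.429]
149.4 [0.5266 0.0047] [-0.018  0.468]
144.3 [0.5293 0.0123] [-0.004  0.506]
139.2 [0.5327 0.0196] [0.013 0.542]
134.1 [0.5367 0.0266] [0.033 0.577]
129.0 [0.5413 0.0332] [0.056 0.61 ]
123.9 [0.5465 0.0393] [0.082 0.641]
118.8 [0.5522 0.045 ] [0.111 0.669]
113.7 [0.5584 0.0501] [0.142 0.695]
108.6 [0.565  0.0547] [0.175 0.718]
103.5 [0.572  0.0587] [0.21  0.738]
98.4 [0.5794 0.062 ] [0.246 0.754]
93.3 [0.587  0.0646] [0.284 0.768]
88.2 [0.5948 0.0666] [0.323 0.777]
83.1 [0.6027 0.0679] [0.363 0.784]
78.0 [0.6108 0.0684] [0.403 0.787]
turq tip [ 0.57571196 -0.27354371  0.153     ] [ 0.70041196 -0.30194116  0.152     ]
```

send_rows(
  commands=[
    [0.16, 0.24, 0, 0, 0, 0],
    [0.32, 0.47, 0, 0, 0, 0],
    [0.48, 0.71, 0, 0, 0, 0],
    [0.64, 0.95, 0, 0, 0, 0],
    [0.64, 0.95, 0, 0, 0, 0],
  ],
  fingers=-1,
  force=40,
)

```text
time: 0.6
position: [0.2772, -0.4654, 0.2476]
tool_rot: [1.045, 1.308, -1.043]
contact_force: [0.4, 0.6, -1.2]
width: 0.0125
```

send_rows(
  commands=[
    [0.16, 0.24, 0, 0, 0, 0],
    [0.32, 0.47, 0, 0, 0, 0],
    [0.48, 0.71, 0, 0, 0, 0],
    [0.64, 0.95, 0, 0, 0, 0],
    [0.64, 0.95, 0, 0, 0, 0],
  ],
)

```text
time: 1.1
position: [0.4048, -0.2755, 0.2479]
tool_rot: [1.044, 1.307, -1.043]
contact_force: [0.3, -1.1, -0.5]
width: -0.0002
```

send_rows(
  commands=[
    [0.16, 0.24, 0, 0, 0, 0],
    [0.32, 0.47, 0, 0, 0, 0],
    [0.48, 0.71, 0, 0, 0, 0],
    [0.63, 0.95, 0, 0, 0, 0],
    [0.63, 0.95, 0, 0, 0, 0],
  ],
)

```text
time: 1.6
position: [0.5308, -0.0854, 0.2479]
tool_rot: [1.043, 1.308, -1.043]
contact_force: [0.4, -0.2, 0.2]
width: -0.0001
```

send_rows(
  commands=[
    [0, 0, -0.2, 0, 0, 0],
    [0, 0, -0.4, 0, 0, 0],
    [0, 0, -0.52, 0, 0, 0],
    [-0.01, 0.1, -0.52, 0, 0, 0],
    [-0.02, 0.18, -0.52, 0, 0, 0],
  ],
)

```text
time: 2.1
position: [0.5247, -0.0517, 0.1426]
tool_rot: [1.045, 1.309, -1.047]
contact_force: [0.0, -0.1, -0.1]
width: -0.0
```

send_rows(
  commands=[
    [-0.01, 0.035, 0, 0, 0, 0],
    [-0.018, 0.075, 0, 0, 0, 0],
    [-0.022, 0.115, 0, 0, 0, 0],
    [-0.022, 0.155, 0, 0, 0, 0],
    [-0.018, 0.195, 0, 0, 0, 0],
  ],
)

```text
time: 2.6
position: [0.5228, -0.0134, 0.1451]
tool_rot: [1.045, 1.304, -1.044]
contact_force: [0.7, -2.7, 0.5]
width: 0.0003
```

send_rows(
  commands=[
    [0.006, 0.04, 0, 0, 0, 0],
    [0.016, 0.079, 0, 0, 0, 0],
    [0.03, 0.117, 0, 0, 0, 0],
    [0.047, 0.153, 0, 0, 0, 0],
    [0.067, 0.188, 0, 0, 0, 0],
  ],
)

```text
time: 3.1
position: [0.5357, 0.0247, 0.1441]
tool_rot: [1.045, 1.306, -1.046]
contact_force: [-0.8, -1.8, 0.5]
width: -0.0006
```

send_rows(
  commands=[
    [0.023, 0.033, 0, 0, 0, 0],
    [0.049, 0.064, 0, 0, 0, 0],
    [0.078, 0.092, 0, 0, 0, 0],
    [0.109, 0.118, 0, 0, 0, 0],
    [0.142, 0.141, 0, 0, 0, 0],
  ],
)

```text
time: 3.6
position: [0.5643, 0.0527, 0.1441]
tool_rot: [1.045, 1.306, -1.046]
contact_force: [-0.2, -1.3, -0.1]
width: 0.0001
```

send_rows(
  commands=[
    [0.035, 0.02, 0, 0, 0, 0],
    [0.071, 0.036, 0, 0, 0, 0],
    [0.109, 0.05, 0, 0, 0, 0],
    [0.148, 0.059, 0, 0, 0, 0],
    [0.188, 0.066, 0, 0, 0, 0],
  ],
)

```text
time: 4.1
position: [0.6021, 0.0656, 0.1443]
tool_rot: [1.045, 1.306, -1.045]
contact_force: [-2.0, -1.0, 0.5]
width: -0.0002
```

send_rows(
  commands=[
    [0.03, 0, 0, 0, 0, 0],
    [0.03, 0, 0, 0, 0, 0],
    [-0.15, 0, 0, 0, 0, 0],
    [-0.35, 0, 0.05, 0, 0, 0],
    [-0.55, -0.2, 0.2, 0, 0, 0],
  ],
)

```text
time: 4.6
position: [0.4975, 0.0363, 0.1756]
tool_rot: [1.042, 1.312, -1.044]
contact_force: [1.1, -1.4, 0.6]
width: -0.0006
```

Run:
```python
from h import *
c=snap("top","top1.png"); s=snap("side","side1.png")
a=cv2.resize(c["frame"][175:285,260:400,::-1],(560,440),interpolation=cv2.INTER_CUBIC)
b=cv2.resize(s["frame"][160:260,290:350,::-1],(240,400),interpolation=cv2.INTER_CUBIC); b=cv2.copyMakeBorder(b,0,40,0,0,0)
cv2.imwrite('pics/crop1.png',np.hstack([a,b]))
print('target seat',proj(c,[[.633,.070,.145],[.640,.0995,.157]]),proj(s,[[.640,.0995,.157]]))
```

```text
target seat [[295.75089587 206.39636892]
 [283.70271505 201.26748924]] [[322.49247112 208.16307461]]
```

View pics/crop1.png

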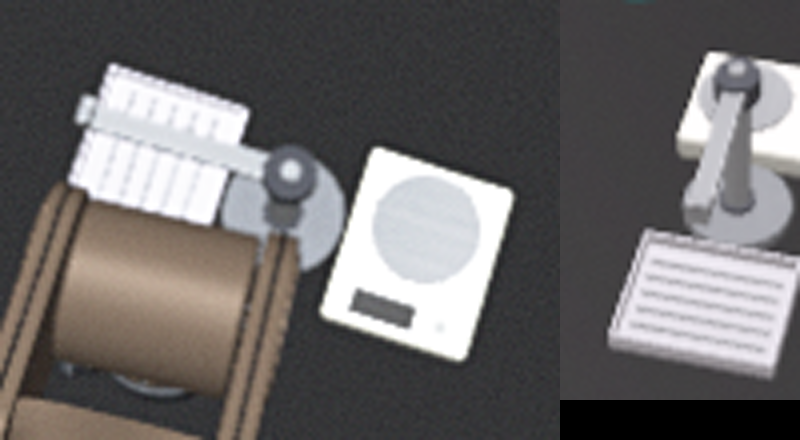

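The crop shows the arm over the tray, tip at about (281.5,202.5) in the full top image and head at about (332.5,218). Next I compute its angle and plan the grasp.

Run:
```python
from h import *
c=dict(np.load('top1.npz')); P=np.array([.613,-.022])
for u,v,z in((86,110,.156),(150,128,.145),(200,143,.145)):
    q=onz(c,260+u/4,175+v/4,z); d=q[:2]-P; print(q,np.hypot(*d),np.degrees(np.arctan2(d[1],d[0])))
# grip point, from p
p=sense()["position"]; print(p,(np.array([.4595,-.337,.25])-p)/.2, sense()["joint_positions"])
```

```text
[0.63665206 0.10453631 0.156     ] 0.12872784442919785 79.41249954138712
[0.63193422 0.06559222 0.145     ] 0.0896153028021951 77.8024278686535
[0.62572968 0.03433926 0.145     ] 0.05775947893690191 77.26798691728193
[0.49980292 0.03297994 0.18082214] [-0.20151462 -1.84989972  0.3458893 ] [-1.36917448e-01 -3.64299858e-02  2.06181480e+00 -5.07915525e-05
  1.10998159e+00  1.21460605e+00]
```

send_rows(
  commands=[
    [0, -0.1, 0.2, 0, 0, 0],
    [-0.03, -0.3, 0.35, 0, 0, -0.03],
    [-0.06, -0.52, 0.4, 0, 0, -0.06],
    [-0.09, -0.74, 0.4, 0, 0, -0.09],
    [-0.1, -0.95, 0.4, 0, 0, -0.09],
  ],
  fingers=0.2,
)

```text
time: 5.2
position: [0.4812, -0.1576, 0.2591]
tool_rot: [1.152, 1.241, -1.149]
contact_force: [0.3, 0.6, -0.1]
width: 0.0512
```

send_rows(
  commands=[
    [-0.03, -0.23, 0, 0, 0, 0],
    [-0.06, -0.46, 0, 0, 0, 0],
    [-0.08, -0.7, 0, 0, 0, 0],
    [-0.1, -0.9, 0, 0, 0, 0],
    [-0.1, -0.9, 0, 0, 0, 0],
  ],
)

```text
time: 5.7
position: [0.4604, -0.3405, 0.2576]
tool_rot: [1.154, 1.241, -1.154]
contact_force: [0.3, 1.8, -0.1]
width: 0.0513
```

Run:
```python
from h import *
from scipy.spatial.transform import Rotation as R
s=sense(); M=R.from_rotvec(s["tool_rot"]).as_matrix(); p=s["position"]
print(p,s["width"],M.round(3).tolist(),'jaw yaw',np.degrees(np.arctan2(M[1,2],M[0,2])))
print((np.array([.4595,-.337,.150])-p)/.2)
c=snap("side","side2.png"); cv2.imwrite('pics/c2.png',cv2.resize(c["frame"][40:200,290:480,::-1],(712,600),interpolation=cv2.INTER_CUBIC))
```

```text
[ 0.46043595 -0.34050807  0.25764242] 0.05129851066421566 [[0.002, 0.997, 0.074], [-0.002, 0.074, -0.997], [-1.0, 0.002, 0.002]] jaw yaw -85.75434303743481
[-0.00467976  0.01754035 -0.53821208]
```

View pics/c2.png

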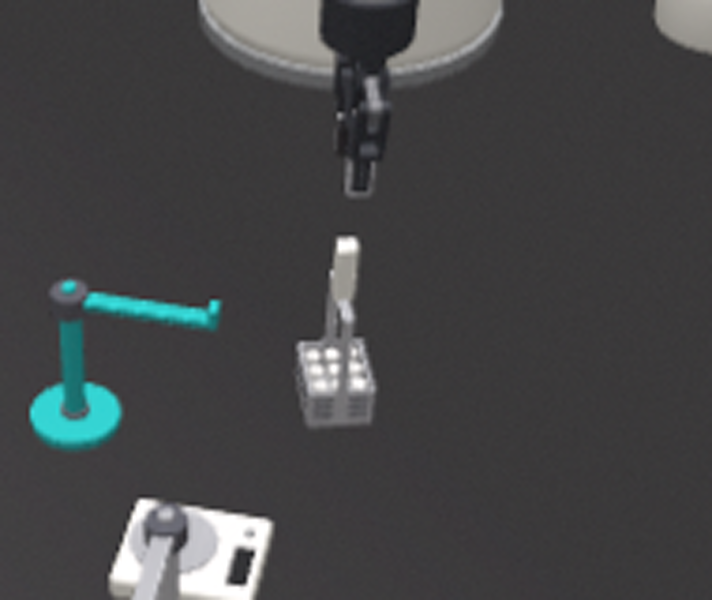

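The fingers stand directly above the grip, so I descend and close.

send_rows(
  commands=[
    [0, 0.01, -0.15, 0, 0, 0],
    [0, 0.015, -0.3, 0, 0, 0],
    [0, 0.015, -0.42, 0, 0, 0],
    [0, 0.015, -0.53, 0, 0, 0],
    [0, 0.015, -0.53, 0, 0, 0],
  ],
)

```text
time: 6.25
position: [0.4595, -0.3297, 0.1479]
tool_rot: [1.152, 1.254, -1.15]
contact_force: [-0.2, 0.1, -0.3]
width: 0.051
```

send_rows(
  commands=[
    [0, 0, 0, 0, 0, 0],
    [0, 0, 0, 0, 0, 0],
    [0, 0, 0, 0, 0, 0],
    [0, 0, 0, 0, 0, 0],
    [0, 0, 0, 0, 0, 0],
  ],
  fingers=-1,
  force=50,
)

```text
time: 6.75
position: [0.4614, -0.3336, 0.1536]
tool_rot: [1.15, 1.242, -1.15]
contact_force: [0.6, -0.2, 4.3]
width: 0.0172
```

send_rows(
  commands=[
    [0, 0, 0.05, 0, 0, 0],
    [0, 0, 0.15, 0, 0, 0],
    [0, 0, 0.25, 0, 0, 0],
    [0, 0, 0.3, 0, 0, 0],
    [0, 0, 0.3, 0, 0, 0],
  ],
)

```text
time: 7.25
position: [0.4608, -0.3333, 0.2133]
tool_rot: [1.15, 1.243, -1.15]
contact_force: [0.5, 0.1, -2.9]
width: 0.0177
```

Run:
```python
from h import *
s=sense(); print(s["position"],s["width"],s["contact_force"])
c=snap("side","side3.png"); cv2.imwrite('pics/c3.png',cv2.resize(c["frame"][40:200,290:480,::-1],(712,600),interpolation=cv2.INTER_CUBIC))
```

```text
[ 0.46084171 -0.33325942  0.21331891] 0.017666253216716235 [ 0.50311386  0.08028433 -2.94412446]
```

View pics/c3.png

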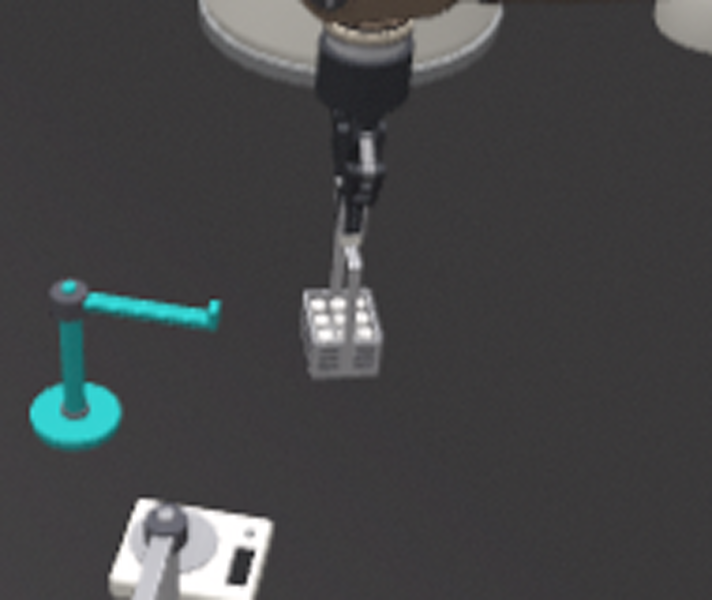

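send_rows(
  commands=[
    [0, 0, 0.12, 0, 0, 0.03],
    [0, 0, 0.27, 0, 0, 0.07],
    [0, 0, 0.42, 0, 0, 0.12],
    [0, 0, 0.57, 0, 0, 0.16],
    [0, 0, 0.68, 0, 0, 0.2],
  ],
)

```text
time: 7.8
position: [0.4603, -0.3327, 0.3481]
tool_rot: [0.913, 1.372, -0.913]
contact_force: [0.2, -0.2, -2.9]
width: 0.0177
```

send_rows(
  commands=[
    [0.05, 0.12, 0, 0, 0, 0.04],
    [0.11, 0.3, 0, 0, 0, 0.08],
    [0.18, 0.48, 0, 0, 0, 0.12],
    [0.25, 0.66, 0, 0, 0, 0.17],
    [0.32, 0.84, 0, 0, 0, 0.21],
  ],
)

```text
time: 8.3
position: [0.5241, -0.1631, 0.3456]
tool_rot: [0.661, 1.472, -0.66]
contact_force: [0.8, -0.3, -3.5]
width: 0.0173
```

send_rows(
  commands=[
    [0.06, 0.17, 0, 0, 0, 0.04],
    [0.12, 0.34, 0, 0, 0, 0.08],
    [0.19, 0.51, 0, 0, 0, 0.12],
    [0.25, 0.68, 0, 0, 0, 0.17],
    [0.32, 0.84, 0, 0, 0, 0.21],
  ],
)

```text
time: 8.8
position: [0.588, 0.0049, 0.3455]
tool_rot: [0.403, 1.537, -0.404]
contact_force: [0.2, -0.2, -2.1]
width: 0.017
```

send_rows(
  commands=[
    [0.07, 0.18, 0, 0, 0, 0.05],
    [0.14, 0.36, 0, 0, 0, 0.1],
    [0.21, 0.54, 0, 0, 0, 0.15],
    [0.27, 0.72, 0, 0, 0, 0.19],
    [0.32, 0.85, 0, 0, 0, 0.2],
  ],
)

```text
time: 9.3
position: [0.6521, 0.1755, 0.3449]
tool_rot: [0.157, 1.569, -0.158]
contact_force: [0.3, -0.6, -3.2]
width: 0.0176
```

Run:
```python
from h import *
from scipy.spatial.transform import Rotation as R
s=sense(); M=R.from_rotvec(s["tool_rot"]).as_matrix(); p=s["position"]
print(p,s["width"],s["contact_force"],'jaw yaw',np.degrees(np.arctan2(M[1,2],M[0,2])),M[2].round(3))
a=np.radians(78.3);P=np.array([.613,-.022]); u=np.array([np.cos(a),np.sin(a)])
for r in(.2,.095): print((np.r_[P+r*u,.204]-p)/.2)
```

```text
[0.65208127 0.17550483 0.34488574] 0.017597653412217456 [ 0.32118987 -0.61428974 -3.23781697] jaw yaw -11.489754045843421 [-1.    -0.001 -0.004]
[ 0.00738092 -0.00830134 -0.70442869]
[-0.09908241 -0.52239332 -0.70442869]
```

send_rows(
  commands=[
    [0, 0, -0.15, 0, 0, 0],
    [0.005, 0, -0.3, 0, 0, 0],
    [0.007, -0.005, -0.45, 0, 0, 0],
    [0.007, -0.008, -0.6, 0, 0, 0],
    [0.007, -0.008, -0.69, 0, 0, 0],
  ],
)

```text
time: 9.8
position: [0.6514, 0.1713, 0.2039]
tool_rot: [0.158, 1.573, -0.161]
contact_force: [-0.8, -0.1, -3.3]
width: 0.0173
```

Run:
```python
from h import *
s=sense(); print(s["position"],s["contact_force"])
c=snap("side","side4.png"); t=snap("top","top4.png")
b=cv2.resize(c["frame"][130:290,260:370,::-1],(412,600),interpolation=cv2.INTER_CUBIC)
a=cv2.resize(t["frame"][165:265,235:345,::-1],(385,350),interpolation=cv2.INTER_CUBIC); a=cv2.copyMakeBorder(a,0,250,0,0,0)
cv2.imwrite('pics/c4.png',np.hstack([a,b]))
p=s["position"]; a=np.radians(78.3); w=np.array([-np.sin(a),np.cos(a),0])
# expected bar ends in side (bar underside z=TCP-.0385), tip, arm
for n,q in (('bar ends',[p+w*.037+[0,0,-.035],p-w*.037+[0,0,-.035]]),('tip top',[[.640,.1065,.157]])): print(n,(proj(c,q)-[260,130])*3.75+[385,0])
```

```text
[0.65139544 0.17126757 0.20394048] [-0.77022354 -0.10416708 -3.32934495]
bar ends [[652.85625608 371.25695782]
 [544.81973071 352.3803014 ]]
tip top [[619.03453693 300.63194564]]
```

View pics/c4.png

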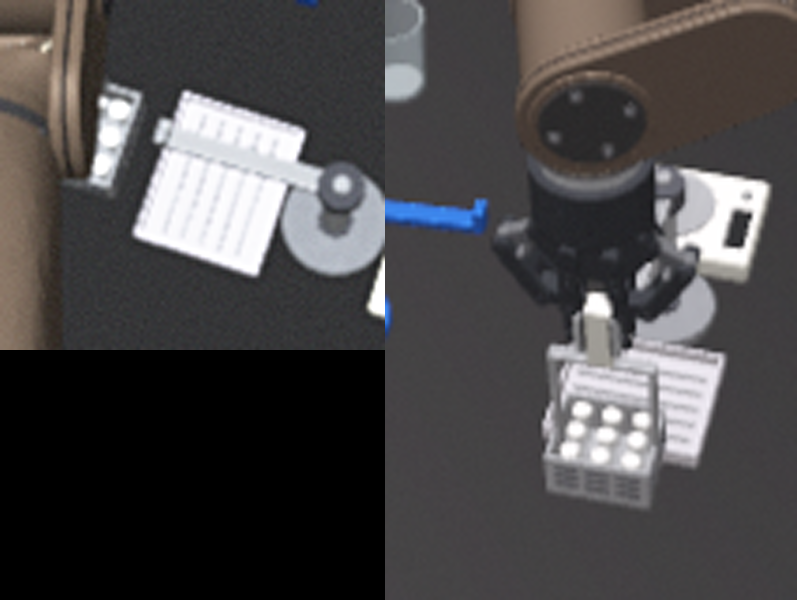

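send_rows(
  commands=[
    [0, 0, 0.02, 0, 0, 0],
    [-0.012, -0.06, 0.02, 0, 0, 0],
    [-0.024, -0.12, 0.02, 0, 0, 0],
    [-0.037, -0.19, 0.02, 0, 0, 0],
    [-0.05, -0.26, 0.02, 0, 0, 0],
  ],
)

```text
time: 10.4
position: [0.6438, 0.1179, 0.2147]
tool_rot: [0.16, 1.564, -0.16]
contact_force: [-0.4, -0.9, -3.3]
width: 0.0177
```

send_rows(
  commands=[
    [-0.01, -0.05, 0, 0, 0, 0],
    [-0.022, -0.11, 0, 0, 0, 0],
    [-0.034, -0.17, 0, 0, 0, 0],
    [-0.046, -0.23, 0, 0, 0, 0],
    [-0.046, -0.24, 0, 0, 0, 0],
  ],
)

```text
time: 10.9
position: [0.6344, 0.07, 0.2137]
tool_rot: [0.16, 1.565, -0.161]
contact_force: [-0.9, 0.9, -1.9]
width: 0.0171
```

Run:
```python
from h import *
s=sense(); p=s["position"]; print(p,s["contact_force"],s["torque"])
t=snap("top","top5.png");c=snap("side","side5.png")
b=cv2.resize(c["frame"][130:270,280:370,::-1],(386,600),interpolation=cv2.INTER_CUBIC)
a=cv2.resize(t["frame"][165:265,255:345,::-1],(378,420),interpolation=cv2.INTER_CUBIC); a=cv2.copyMakeBorder(a,0,180,0,0,0)
cv2.imwrite('pics/c5.png',np.hstack([a,b]))
P=np.array([.613,-.022]);a=np.radians(78.3);u=np.array([np.cos(a),np.sin(a)]);d=p[:2]-P
print('radial',d@u,'across',d@[-u[1],u[0]],'bar under',p[2]-.0385)
```

```text
[0.63438989 0.06998455 0.21366495] [-0.88255472  0.85038082 -1.94666346] [ 0.09124037 -0.00298648 -0.04391537]
radial 0.09441096853067325 across -0.002292165737194797 bar under 0.1751649492399401
```

View pics/c5.png

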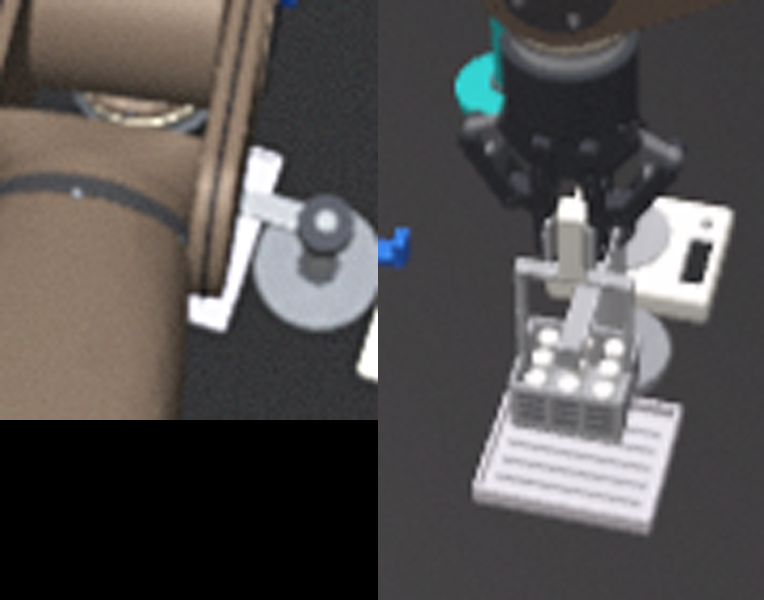

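The side crop shows the hook arm running through the handle opening under the bar (arm at about (580,310), tip at (570,350)). Next I lower until the bar bears.

send_rows(
  commands=[
    [0, 0, -0.03, 0, 0, 0],
    [0, 0, -0.06, 0, 0, 0],
    [0, 0, -0.09, 0, 0, 0],
    [0, 0, -0.115, 0, 0, 0],
    [0, 0, -0.125, 0, 0, 0],
  ],
)

```text
time: 11.5
position: [0.6341, 0.0719, 0.1874]
tool_rot: [0.159, 1.567, -0.159]
contact_force: [-0.5, -0.2, -3.5]
width: 0.0175
```

send_rows(
  commands=[
    [0, 0, -0.005, 0, 0, 0],
    [0, 0, -0.01, 0, 0, 0],
    [0, 0, -0.015, 0, 0, 0],
    [0, 0, -0.015, 0, 0, 0],
  ],
)

```text
time: 11.9
position: [0.6347, 0.0716, 0.1859]
tool_rot: [0.16, 1.565, -0.16]
contact_force: [-0.1, -0.3, -2.4]
width: 0.0173
```

send_rows(
  commands=[
    [0, 0, -0.005, 0, 0, 0],
    [0, 0, -0.01, 0, 0, 0],
    [0, 0, -0.01, 0, 0, 0],
  ],
)

```text
time: 12.2
position: [0.6345, 0.0716, 0.1836]
tool_rot: [0.16, 1.565, -0.16]
contact_force: [-0.0, -0.2, -2.9]
width: 0.0176
```

send_rows(
  commands=[
    [0, 0, -0.005, 0, 0, 0],
    [0, 0, -0.01, 0, 0, 0],
    [0, 0, -0.01, 0, 0, 0],
  ],
)

```text
time: 12.5
position: [0.6352, 0.0715, 0.1833]
tool_rot: [0.159, 1.563, -0.16]
contact_force: [-1.6, 0.5, 4.0]
width: 0.0173
```

send_rows(
  commands=[
    [0, 0, 0.003, 0, 0, 0],
    [0, 0, 0.003, 0, 0, 0],
  ],
)

```text
time: 12.7
position: [0.6352, 0.0715, 0.1833]
tool_rot: [0.16, 1.563, -0.16]
contact_force: [-1.1, -0.2, 4.5]
width: 0.0173
```

send_rows(
  commands=[
    [0, 0, 0, 0, 0, 0],
    [0, 0, 0, 0, 0, 0],
    [0, 0, 0, 0, 0, 0],
    [0, 0, 0, 0, 0, 0],
    [0, 0, 0, 0, 0, 0],
  ],
  fingers=0.2,
)

```text
time: 13.2
position: [0.6345, 0.0716, 0.1821]
tool_rot: [0.16, 1.565, -0.16]
contact_force: [0.5, -0.6, 0.5]
width: 0.0514
```

send_rows(
  commands=[
    [0, 0, 0.05, 0, 0, 0],
    [0, 0, 0.15, 0, 0, 0],
    [0, 0, 0.3, 0, 0, 0],
    [0, 0, 0.5, 0, 0, 0],
    [0, 0, 0.6, 0, 0, 0],
  ],
)

```text
time: 13.7
position: [0.6359, 0.0716, 0.3078]
tool_rot: [0.16, 1.558, -0.159]
contact_force: [0.1, 0.2, 0.5]
width: 0.0511
```

send_rows(
  commands=[
    [-0.2, -0.1, 0.1, 0, 0, 0],
    [-0.4, -0.3, 0.1, 0, 0, 0],
    [-0.6, -0.5, 0.1, 0, 0, 0],
    [-0.7, -0.7, 0.1, 0, 0, 0],
    [-0.8, -0.9, 0.1, 0, 0, 0],
  ],
)

```text
time: 14.2
position: [0.4742, -0.1074, 0.3236]
tool_rot: [0.158, 1.563, -0.159]
contact_force: [1.4, -0.4, 0.6]
width: 0.0512
```

Run:
```python
from h import *
s=sense(); print(s["time"],s["position"],s["width"])
t=snap("top","top6.png");c=snap("side","side6.png")
b=cv2.resize(c["frame"][150:270,280:370,::-1],(375,500),interpolation=cv2.INTER_CUBIC)
a=cv2.resize(t["frame"][165:265,255:345,::-1],(378,420),interpolation=cv2.INTER_CUBIC); a=cv2.copyMakeBorder(a,0,80,0,0,0)
cv2.imwrite('pics/c6.png',np.hstack([a,b]))
```

```text
14.2 [ 0.47415481 -0.10736606  0.32363646] 0.05117785052458679
```

View pics/c6.png

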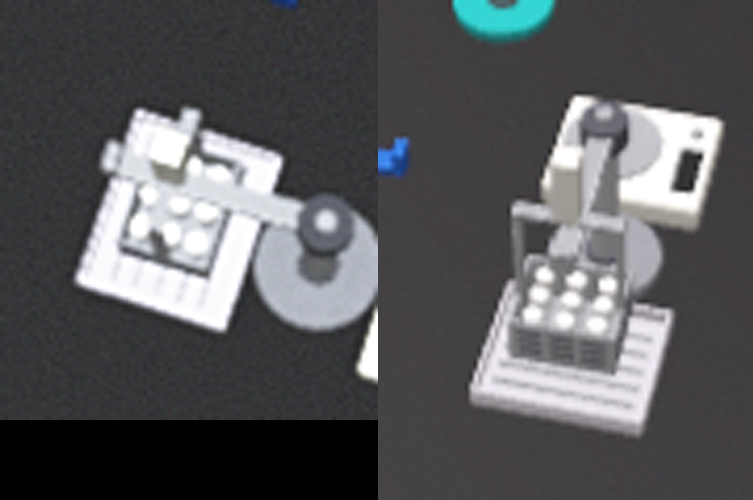

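Run:
```python
from h import *
t=snap("top","top7.png");c=snap("side","side7.png")
P=np.array([.613,-.022]);a=np.radians(78.3);u=np.array([np.cos(a),np.sin(a)]);S=P+.095*u;w=np.array([-u[1],u[0]])
g=np.r_[S,.206]; print('pred grip top if centred: top',(proj(t,[g])-[255,165])*4.2,'side',(proj(c,[g,np.r_[S,.148],np.r_[S+.037*w,.148],np.r_[S-.037*w,.148]])-[280,150])*[4.167,4.167]+[378,0])
cor=[np.r_[S+i*.03*u+j*.037*w,.07] for i,j in((1,1),(1,-1),(-1,-1),(-1,1))]
print('pred rim top',(proj(t,cor)-[255,165])*4.2); print('side',(proj(c,cor)-[280,150])*4.167+[378,0])
d=cv2.absdiff(t["frame"][165:265,255:345],np.load('top6.npz')["frame"][165:265,255:345]).max(2);print('moved px',(d>40).sum())
b=cv2.resize(c["frame"][155:245,300:350,::-1],(444,800),interpolation=cv2.INTER_CUBIC)[:600]
a=cv2.resize(t["frame"][185:235,270:320,::-1],(350,350),interpolation=cv2.INTER_CUBIC); a=cv2.copyMakeBorder(a,0,250,0,0,0)
cv2.imwrite('pics/c7.png',np.hstack([a,b]))
o=onz(dict(np.load('top0.npz')),211,277,.04); print('plain',o)
d=cv2.absdiff(t["frame"][260:295,190:232],np.load('top0.npz')["frame"][260:295,190:232]).max(2);print('plain moved px',(d>40).sum())
```

```text
pred grip top if centred: top [[163.7105721  150.11027773]] side [[567.54747769 155.71944234]
 [568.70762814 218.68023208]
 [624.99899409 227.96368388]
 [512.99398582 209.49183516]]
pred rim top [[110.43989896 243.40507771]
 [148.17846915 132.5494015 ]
 [239.44015922 160.59939667]
 [202.90150079 272.35599866]]
side [[614.41155539 340.17823664]
 [505.81716225 321.13407799]
 [527.69773851 254.9547368 ]
 [633.05499293 272.74917662]]
moved px 4
plain [0.44618313 0.27671493 0.04      ]
plain moved px 0
```

View pics/c7.png

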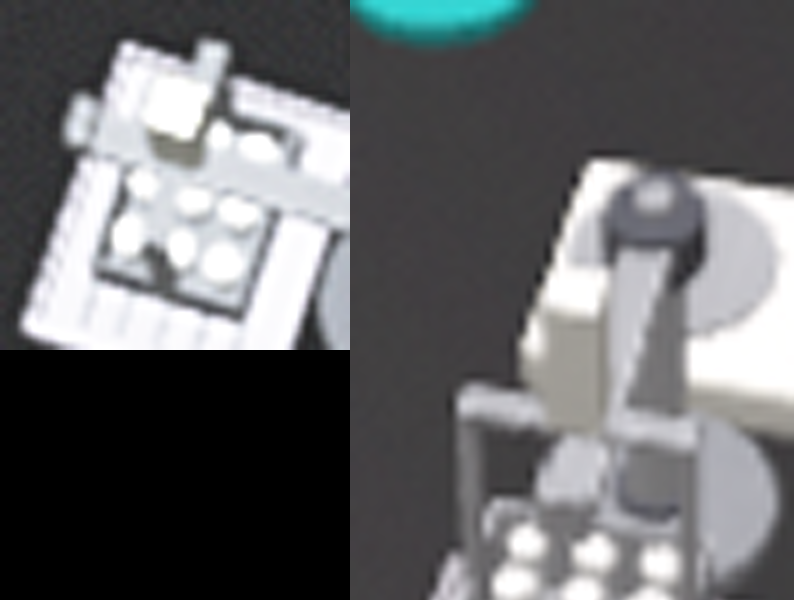

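```bash
python3 -c "
from plant import *
print(close_job())"
```

```text
the job is handed in; nothing more can be done
None
```

I pushed the grey steel hook round until it pointed over the drip tray, then hung the handled basket on it by its bar, behind the upturned tip. I let go, backed the arm away and handed the job in at about 14.5 s; the hand-in reports no verdict.

**Last checks:**
- **Hook:** its arm measured about 78° against 77.6° for the tray's middle, so the seat is within a few mm of the tray's middle. I measured this before hanging the basket.
- **Basket height and place:** the grip top and bar lie where a correctly hung basket should appear in both views, within a pixel or two.
- **Basket tilt:** the box rim showed 4–8 mm inward of the prediction, which I read as a tilt of about 2–6°, under the 12° limit. I did not measure the tilt exactly.
- **Stillness:** the basket did not move between the last two pictures.
- **Plain basket:** it showed no pixel change from the first picture.
- **Robot:** it stood clear of everything, with the gripper open at about 0.32 m height.

No check failed; the only disagreement was the small rim offset.

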